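Hook the drained thread cap out of the narrow bay

ROBOT

A 6-joint arm with a two-finger parallel gripper is mounted at the origin on the work surface. World frame = base frame: x ahead of the robot, y to its left, z up, the work surface at z = 0. Lengths are in m, angles in degrees, forces in N, time in s.
With the tool pointing down it reaches from about 0.3 to 0.875 m from the base axis. Payload 4.2 kg.
Tool frame: the origin (TCP) lies midway between the tips of the shut fingers; the grasp point (between the pads) lies 19 mm behind it (manip.pinch_z is the distance from the TCP to the grasp point, in m); z points along the fingers, x is the direction in which the jaws open and shut, and the axes are right-handed (so a half turn about z gives the same grasp; the last joint's range is limited). The gripper opens to 85 mm and grips with 20 to 120 N. Pads are 22 mm wide; open, the fingers measure 114 mm over their backs; the gripper's body (76 mm by 85 mm) begins 54 mm behind the grasp point. The pads swing forward as they close: fully open they stand 13 mm farther back than shut.
Start: joints at [76.146, 18.312, 89.639, -0, 72.044, -1.146], TCP at [0.126, 0.561, 0.231] pointing down, gripper open.
Joint ranges: [-177.97, 177.97], [-48.28, 115.42], [12.27, 149.76], [-77.06, 257.06], [2.81, 150.46], [-146.56, 146.56]. Speed limits (degrees/s): [147.25, 147.25, 180, 180, 180, 180].

INTERFACE

Orientations are given as [roll, pitch, yaw] about the fixed x, y, z axes, in that order (R = Rz(yaw) Ry(pitch) Rx(roll)).
In Python, from workcell import manip, viewer gives the robot as it stands.
- The arm moves only by the shell command python3 -m inch 'ROWS'. ROWS is JSON, a list of rows, each an object with "hand": the finger opening in m, from 0 to 0.0854; "delta_pos": the shift along the world's x, y, z in m, a list of three; "spin": the turn about the world's z in degrees. In form: [{"hand": hand, "delta_pos": [dx, dy, dz], "spin": spin}, ...]. A call has 1 to 8 rows; each row is the pose to reach, as a shift and turn from the pose commanded when the call began; what a row does not reach only later rows make up. A row lasts 1/12 s, in which the tool goes at most 41.7 mm and 7.16 degrees, less where a joint would pass 70% of its speed; a pose out of reach is approached as far as the arm can. A call with a gripper value outside its range is refused whole. The fingers move at their own pace and stop on an object; the grip force is fixed at half the most. Time passes only in rows, so rows that repeat a pose let the fingers close. It gives the time, the measured TCP pose, the force and the opening at its end, in the units of the state.
- manip.observe(): the state, without advancing time (a new reading comes with each control period).
- viewer.camera(name): name is "side" or "top" or "wrist"; returns the picture (384x512x3 uint8, blue, green, red); there is no depth.
- viewer.camera_params(name): a dict with "camera_matrix" (3x3 intrinsics, pixels), "k1" (the pictures are not rectified: a ray, as slopes to the right and down, at radius r is drawn at 1 + k1 r^2 times it, then the intrinsics apply), "T" (4x4, takes a point from camera to world coordinates). Camera axes: x right, y down, z forward; pixel columns grow to the right and rows downward; lengths in m; the calibration is good to about 2 mm. A picture is of the moment at which its call begins: read the wrist's pose just before it. camera_params takes no time and is no camera call; for the wrist camera it gives the pose at the moment of the call.
- manip.sign_off(): hands the job in, once; it reports no verdict.
The state is a dict: "time_s": time; "joints": joint angles; "qvel": joint speeds; "tau": joint torques, N m; "tcp_pos": TCP position; "tool_rot": TCP orientation; "wrist_force": force on the tool from outside, world axes, zero at the start; "moment": the same for the moment, N m; "width": finger opening in m.
Only numpy, scipy, OpenCV 4.12 (cv2) and the standard library are available. Lean on these libraries where they do the work, as an engineer would, in place of code of your own. Each camera call takes 0.05 s, during which the arm holds its last target.

TASK

Pick up the hook rod and use it to lift the bailed thread cap off the two prongs deep inside the narrow draining bay, then draw it out through the mouth hanging on the rod. Stand the cap upright in the shallow tray without dropping it or touching it with the gripper, unhook the rod and lay it down flat on the rubber mat, clear of the tray and the cap. Leave the ring gauge, plug gauge and dial indicator where they are.

Things in the scene. Friction and masses are not known exactly. Their poses are not given: they have to be found in the camera images.
- bay: Narrow stainless draining bay fixed to the shelf, 200 deep (x) x 108 wide x 200 mm high, walls 4 mm, ceiling at z 196. Origin: centre of its underside. Local x runs from the fully open mouth (x -100) to the back wall (inner face x +96). Mouth faces roughly world -y. Windows in both sides (172 x 128 mm) and gaps between the roof bars let one see in.
- bay_prongs (a point): Midway between the bay's two hanger prongs, at their free ends (bay x +22, 135 mm above its underside). The prongs are round, 8 mm thick, fixed to the back wall, level along the bay's x, at bay y -22 and +22, axis 135 mm up; ends turned up 8 mm. The cap's bar rests on both, hump between them, cap underside 50 mm above the bay's; it must rise about 10 mm to clear the ends.
- cap: Plastic thread cap, 70 mm diameter, 40 mm high, flat underside, about 110 g, with a stiff 6 mm wire bail fixed upright on top, 103 mm high in all. Origin: centre of its underside; y along the bail's cross bar. Bar 80 mm long, axis z 92, with a 24 mm wide hump (axis z 100) in the middle. Window under the bail: about 70 mm wide, z 40 to 89 (97 at the hump). Hangs in the bay by the bar.
- cap_bail (a point): Underside of the middle of the bail's hump, 97 mm above the cap's underside, on its axis; the hook rod's crook goes under here.
- hookrod: Hook rod lying on the mat, 180 g: grey block handle with black bands, 100 long (x) x 24 wide (y) x 36 mm high (z); from its front along +x an 8 mm aluminium rod, axis z 18. At x 235 the rod dips 12 mm into a crook (low part x 250 to 268, axis z 6), then turns up to a tip at x 278 (tip top z 28). Origin: centre of the handle's underside; z up as it lies.
- hookrod_grip (a point): Centre of the handle block, 18 mm above its underside.
- hookrod_crook (a point): Axis of the rod at the lowest part of the crook, where a bar rests: the bar's underside rests 4 mm above this point, and the tip's top is 22 mm above it.
- tray: Shallow aluminium tray fixed to the shelf, 170 x 170 x 10 mm, walls 4 mm, floor 4 mm thick; origin: centre of its underside.
- tray_floor (a point): Centre of the tray's inner floor (its upper face).
- ring_gauge: Blued steel ring gauge lying flat, 90 mm outside, 60 mm inside, 25 mm high; origin at the centre of its underside. Bystander.
- plug_gauge: Chrome plug gauge standing upright, 115 mm high, 40 mm diameter at the foot; origin at the centre of its underside. Bystander.
- dial: Dial indicator lying on its back, 58 mm disc 22 mm thick with a stem reaching 72 mm along its +x; origin under the disc's centre. Bystander.
Not all that is in view belongs to the job. Of the things that look like the cap, the smaller one is meant. Several things look just like the bay: the one meant starts farthest from the robot's base.

How it is judged (in metres and radians):
On the way, in this order (a step that is already met when the one before it is completed fails the run):
1. the cap is lifted off the prongs on the hook rod, still inside the bay (contact force between cap and hookrod above 0.3 N and contact force between cap and bay below 0.05 N and z of cap in the frame of bay above 0.055 m and x of cap in the frame of bay above -0.1 m), for 0.1 s.
2. the cap hangs on the hook rod wholly outside the bay's mouth (contact force between cap and hookrod above 0.3 N and x of cap in the frame of bay below -0.135 m and height (world z) of cap above 0.015 m), for 0.1 s.
At the end, for the whole second after the job is handed in: The cap stands upright (within 0.06 rad) and still on the tray's floor, wholly inside its rim; the hook rod lies still and flat on the mat (handle centre below 24 mm, crook below 30 mm), touching neither tray nor cap (x of cap in the frame of tray between -0.048 and 0.048 m and y of cap in the frame of tray between -0.048 and 0.048 m and z of cap in the frame of tray below 0.007 m and angle between cap's own z axis and vertical below 0.06 rad and linear speed of each of cap, hookrod below 0.02 m/s and height (world z) of hookrod_grip below 0.024 m and height (world z) of hookrod_crook below 0.03 m and contact force between hookrod and tray below 0.05 N and contact force between hookrod and cap below 0.05 N).
It fails at once if the gripper touches the cap (contact force between cap and the fingers above 0.5 N or contact force between cap and the arm above 0.5 N).
It fails at once if the cap is dropped (falls free more than about 30 mm) (linear speed of cap above 0.75 m/s and contact force between cap and hookrod below 0.05 N).
It fails at once if the ring gauge, plug gauge or dial indicator is moved more than 20 mm or knocked over (distance of any of ring_gauge, plug_gauge, dial from where it was at the start of the episode above 0.02 m or angle between plug_gauge's own z axis and vertical above 0.5 rad).
It also fails if it takes over 61 s, if anything falls off the work surface, if the arm or the gripper's body presses on something with over 40 N, if the wrist force passes 120 N, or if a joint passes its speed limit or range.

## Working session

There is one attempt and no reset: what is moved stays moved. The work goes in short steps, Python scripts to look and compute and a shell command to move; the robot and the scene stay as the last step left them, time stands still between calls to the robot, and variables do not carry over. Pictures are saved under pics/ and viewed, and the job is handed in when it is done.

```bash
ls; mkdir -p pics
python3 - <<'E'
from workcell import manip, viewer
import cv2,json
print(manip.observe())
for n in ("side","top","wrist"):
    p=viewer.camera_params(n); print(n,p)
    im=viewer.camera(n); cv2.imwrite(f"pics/{n}0.png",im)
E
```

```text
pics
{'time_s': 0.0, 'joints': array([ 7.61448216e+01,  1.83513132e+01,  8.97086218e+01, -4.62263056e-04,
        7.20446617e+01, -1.14622517e+00]), 'qvel': array([-0.047332  ,  0.00478978, -0.02275553, -0.01165959, -0.03177416,
       -0.04659989]), 'tau': array([-2.23695708e-03, -4.15525854e+01, -2.34150016e+01, -2.05354390e-04,
        8.36198480e-03, -1.04649362e-05]), 'tcp_pos': array([0.12638439, 0.56042708, 0.23047055]), 'tool_rot': array([-1.79998347e+02,  1.04584517e-01,  7.72911912e+01]), 'wrist_force': array([ 0.45351603, -0.41119048, -0.8540747 ]), 'moment': array([ 0.002298  , -0.00477506, -0.0162858 ]), 'width': 0.08519099448750679}
side {'camera_matrix': array([[378.93933964,   0.        , 255.72300582],
       [  0.        , 378.93933964, 188.86938838],
       [  0.        ,   0.        ,   1.        ]]), 'k1': -0.10447092828064748, 'T': array([[ 0.71500523, -0.36682588,  0.59515233,  0.04295939],
       [-0.69905609, -0.36369725,  0.61566622, -0.50938534],
       [-0.00938703, -0.85624943, -0.5164773 ,  0.53554177],
       [ 0.        ,  0.        ,  0.        ,  1. 
[... 225 characters left out ...]
ay([[-0.00275644, -0.99376866,  0.11142826,  0.44735195],
       [-0.99999359,  0.00248478, -0.00257677,  0.01869042],
       [ 0.00228383, -0.11143465, -0.99376914,  1.23362328],
       [ 0.        ,  0.        ,  0.        ,  1.        ]])}
wrist {'camera_matrix': array([[277.08807843,   0.        , 255.30231103],
       [  0.        , 277.08807843, 190.95055668],
       [  0.        ,   0.        ,   1.        ]]), 'k1': -0.06212728494248796, 'T': array([[ 0.22082778,  0.94031432,  0.25892869,  0.06007189],
       [ 0.97531186, -0.21253115, -0.05997738,  0.57542571],
       [-0.00136718,  0.2657809 , -0.96403249,  0.37389093],
       [ 0.        ,  0.        ,  0.        ,  1.        ]])}
```

View pics/side0.png

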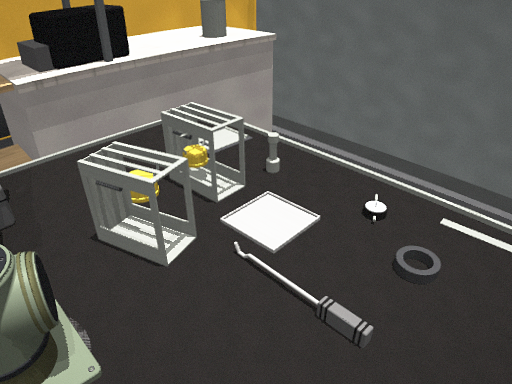

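View pics/top0.png

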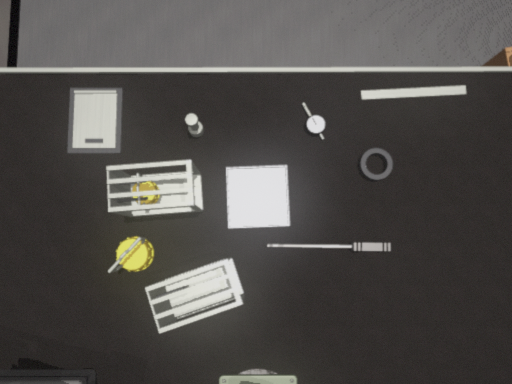

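View pics/wrist0.png

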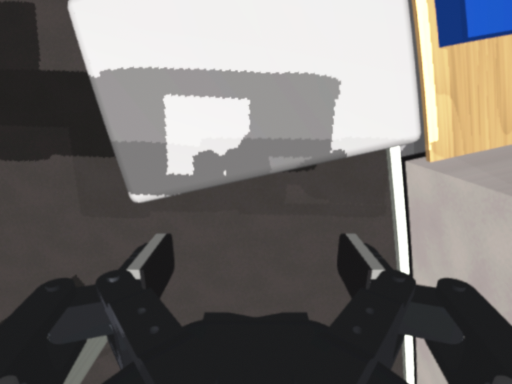

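```bash
cat > h.py <<'E'
import numpy as np, cv2
from workcell import manip, viewer
from scipy.optimize import least_squares
def P(n): return viewer.camera_params(n)
def proj(p,X):
    X=np.atleast_2d(X); T=p["T"]; c=(X-T[:3,3])@T[:3,:3]
    s=c[:,:2]/c[:,2:]; s=s*(1+p["k1"]*(s**2).sum(1,keepdims=True))
    K=p["camera_matrix"]; return s@K[:2,:2].T+K[:2,2]
def ray(p,uv):
    K=p["camera_matrix"]; d=(np.array(uv,float)-K[:2,2])/K[0,0]; s=d.copy()
    for _ in range(30): s=d/(1+p["k1"]*(s@s))
    return p["T"][:3,3],p["T"][:3,:3]@np.array([s[0],s[1],1])
def onz(p,uv,z):
    o,d=ray(p,uv); return o+d*(z-o[2])/d[2]
def crop(im,x0,y0,x1,y1,f,name):
    c=cv2.resize(im[y0:y1,x0:x1],None,fx=f,fy=f,interpolation=cv2.INTER_CUBIC); cv2.imwrite(name,c)
E
python3 - <<'E'
from h import *
t=cv2.imread("pics/top0.png"); s=cv2.imread("pics/side0.png")
crop(t,95,145,255,265,5,"pics/t_bay.png")
crop(t,220,150,400,285,4.4,"pics/t_rod.png")
crop(s,70,90,260,230,4.2,"pics/s_bay.png")
crop(s,210,180,390,350,3.5,"pics/s_rod.png")
p=P("top")
for n,uv,z in [("bay",(153,188),.2),("handle",(372,247),.036),("crook",(268,245),.02),("tray",(257,196),.01),("ring",(376,164),.02),("dial",(315,124),.02),("plug",(196,130),0.03),("bigcap",(135,254),.04)]:
    print(n,onz(p,uv,z).round(3))
E
```

```text
bay [0.579 0.245 0.2  ]
handle [ 0.439 -0.309  0.036]
crook [ 0.445 -0.031  0.02 ]
tray [ 0.58  -0.002  0.01 ]
ring [ 0.667 -0.332  0.02 ]
dial [ 0.781 -0.165  0.02 ]
plug [0.762 0.167 0.03 ]
bigcap [0.422 0.325 0.04 ]
```

View pics/t_bay.png

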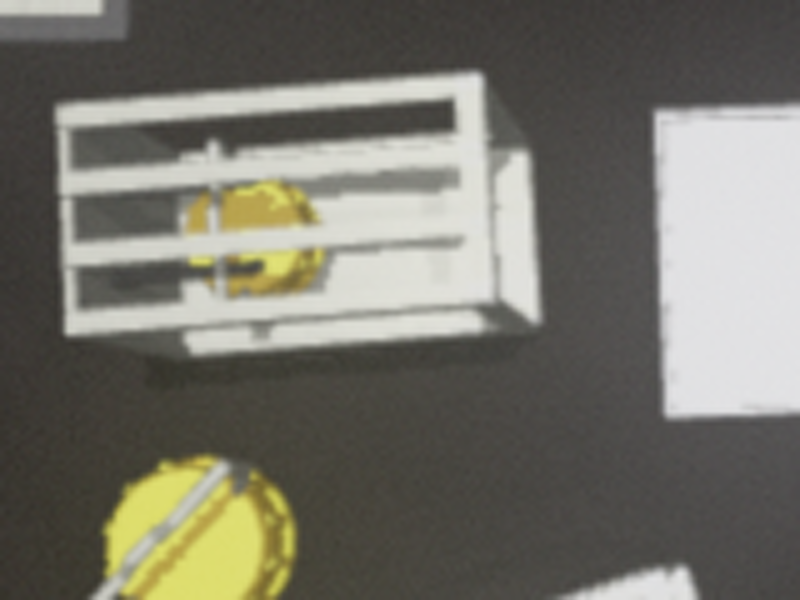

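View pics/s_bay.png

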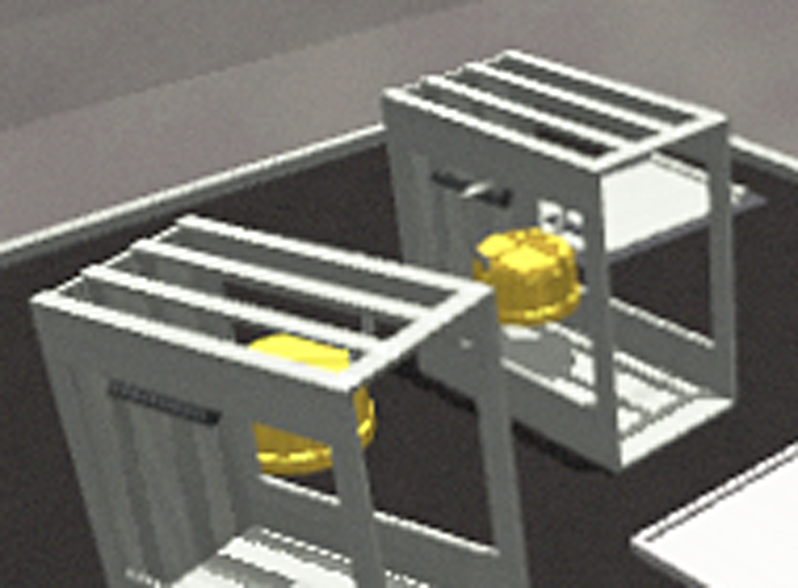

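View pics/t_rod.png

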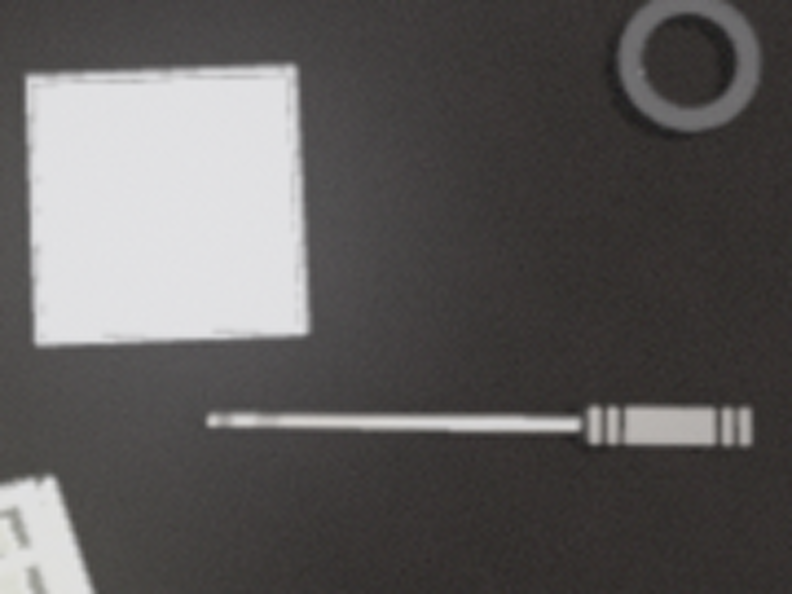

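View pics/s_rod.png

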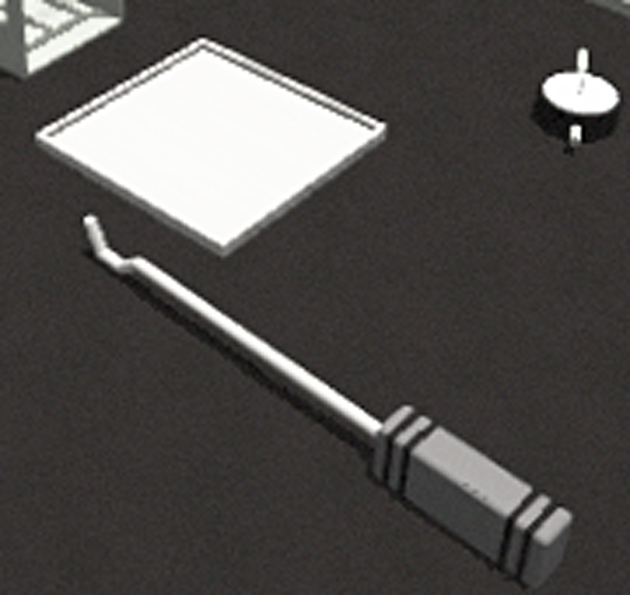

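Run:
```python
from h import *
pt,ps=P("top"),P("side")
def fit(obs,x0,z=0):
    # obs: list (cam, local xyz, uv); params x,y,yaw deg
    def W(q,l):
        a=np.radians(q[2]);l=np.array(l);R=np.array([[np.cos(a),-np.sin(a),0],[np.sin(a),np.cos(a),0],[0,0,1]])
        return R@l+[q[0],q[1],z]
    f=lambda q:np.concatenate([proj(c,W(q,l))[0]-uv for c,l,uv in obs])
    r=least_squares(f,x0,loss="soft_l1"); return r.x,f(r.x).reshape(-1,2)
T=lambda u,v:np.array([95+u/5,145+v/5]); S=lambda u,v:np.array([70+u/4.2,90+v/4.2])
o=[(pt,(.1,-.054,.2),T(55,105)),(pt,(-.1,-.054,.2),T(483,73)),(pt,(-.1,.054,.2),T(496,303)),(pt,(.1,.054,.2),T(66,335)),
(pt,(-.1,-.054,0.004),T(528,150)),(pt,(-.1,.054,0.004),T(541,325)),
(ps,(.1,.054,.2),S(385,92)),(ps,(.1,-.054,.2),S(510,52)),(ps,(-.1,.054,.2),S(603,168)),(ps,(-.1,-.054,.2),S(727,118)),
(ps,(-.1,.054,0),S(620,470)),(ps,(-.1,-.054,0),S(735,402))]
for sub in (o,o[:6],o[6:]):
    q,e=fit(sub,[.58,.24,90]); print("bay",q.round(4)); 
    print(e.round(1).tolist())
# tray: crop rod 4.4, off 220,150
R=lambda u,v:np.array([220+u/4.4,150+v/4.4]); S2=lambda u,v:np.array([210+u/3.5,180+v/3.5])
o=[(pt,(.085,.085,.01),R(25,73)),(pt,(.085,-.085,.01),R(298,65)),(pt,(-.085,-.085,.01),R(310,334)),(pt,(-.085,.085,.01),R(35,346)),
(ps,(.085,.085,.01),S2(202,38)),(ps,(.085,-.085,.01),S2(386,125)),(ps,(-.085,-.085,.01),S2(225,245)),(ps,(-.085,.085,.01),S2(37,135))]
for sub in (o,o[:4],o[4:]):
    q,e=fit(sub,[.58,0,0]); print("tray",q.round(4)); print(e.round(1).tolist())
# rod
o=[(pt,(.05,.012,.036),R(586,446)) ,(pt,(-.05,-.012,.036),R(753,405)),(pt,(.05,-.012,.036),R(587,405)),(pt,(-.05,.012,.036),R(753,446))]
o=[(c,(l[0],-l[1]*1,l[2]),uv) for c,l,uv in o]
o=[(pt,(.05,.012,.036),R(586,446)),(pt,(-.05,-.012,.036),R(753,405)),(pt,(.05,-.012,.036),R(587,405)),(pt,(-.05,.012,.036),R(753,446)),
(pt,(.278,0,.028),R(208,420)),(pt,(.1,0,.022),R(500,424)),
(ps,(.278,0,.028),S2(90,218)),(ps,(-.05,.012,.036),S2(533,549)),(ps,(-.05,-.012,.036),S2(571,515)),(ps,(.05,-.012,.036),S2(407,406))]
for sub in (o,o[:6],o[6:]):
    q,e=fit(sub,[.44,-.3,90]); print("rod",q.round(4)); print(e.round(1).tolist())
print("bigcap side",proj(ps,[[.42,.325,.04]]))
```

```text
bay [ 0.5856  0.2523 94.5384]
[[0.5, -0.1], [-0.5, -0.5], [0.0, -1.1], [0.4, -0.6], [-0.3, -2.6], [-0.2, 0.7], [-1.7, 0.7], [-0.1, -0.1], [-1.7, 0.9], [0.4, 0.0], [-0.5, 1.3], [0.4, 1.2]]
bay [ 0.5842  0.2523 94.2021]
[[0.6, 0.2], [-0.3, 0.3], [-0.1, -0.3], [0.2, -0.2], [-0.1, -1.9], [-0.3, 1.4]]
bay [ 0.5897  0.2556 94.8584]
[[-1.1, 0.1], [0.1, -0.6], [-0.9, 0.0], [0.8, -0.8], [0.2, 0.2], [0.7, 0.1]]
tray [ 0.5802 -0.0034  2.2581]
[[0.2, 0.3], [-1.0, -0.4], [-0.6, -0.7], [0.2, -0.8], [0.1, 0.6], [0.3, 0.8], [-0.2, 0.7], [-0.5, 0.4]]
tray [ 0.579  -0.0043  2.0004]
[[0.7, 0.6], [-0.6, 0.1], [-0.4, -0.1], [0.4, -0.5]]
tray [ 5.822e-01 -1.800e-03  2.496e+00]
[[-0.0, 0.1], [0.2, 0.0], [0.1, -0.1], [-0.3, -0.1]]
rod [ 0.4388 -0.3081 88.7792]
[[-0.1, -0.3], [-0.9, 0.7], [-0.4, 0.0], [-0.7, 0.4], [0.6, -0.5], [-0.2, -0.2], [-0.4, 0.2], [3.4, -0.0], [0.9, 0.9], [-1.1, -0.7]]
rod [ 0.4395 -0.309  89.2585]
[[0.2, -0.4], [-0.6, 0.3], [-0.1, -0.1], [-0.4, 0.0], [0.9, 0.1], [0.1, -0.1]]
rod [ 0.4381 -0.307  88.2359]
[[-0.0, -0.4], [2.2, 0.0], [-0.1, 1.0], [-1.7, -0.9]]
bigcap side [[139.10466989 182.27911669]]
```

Candidates in the top picture are as follows.
- **Caps:** the one at (147,192) hangs in the bay. The one at (135,254) is loose and visibly bigger, and it is the yellow seen behind the near bay in the side view. I choose the one at (147,192).
- **Bays:** the far one is at (153,188), 0.64 m from the base. The near one is at (195,297), about 0.35 m away. I choose the far one; the crop confirms the cap hangs in it with its bar at crop x≈218.
- **Rod:** there is only one, with its handle at (372,247) and its tip at (268,245).

I'm moving to the rod now.

```bash
python3 -m inch '[{"hand":0.085,"delta_pos":[0.02,-0.02,0.03],"spin":-7},{"hand":0.085,"delta_pos":[0.274,-0.361,0.06],"spin":-50},{"hand":0.085,"delta_pos":[0.274,-0.361,0.06],"spin":-50},{"hand":0.085,"delta_pos":[0.274,-0.361,0.06],"spin":-50},{"hand":0.085,"delta_pos":[0.274,-0.361,0.06],"spin":-50},{"hand":0.085,"delta_pos":[0.274,-0.361,0.06],"spin":-50},{"hand":0.085,"delta_pos":[0.274,-0.361,0.06],"spin":-50},{"hand":0.085,"delta_pos":[0.274,-0.361,0.06],"spin":-50}]'
```

```text
time_s: 0.82
tcp_pos: [0.3208, 0.3057, 0.2819]
tool_rot: [180.0, -0.0, 27.1]
wrist_force: [-0.1, 1.4, -0.3]
width: 0.0851
```

Run:
```python
from h import *
pt=P("top")
for uv in [(138,173),(139.4,205)]: print(onz(pt,uv,.142))
```

```text
[0.62375193 0.2962764  0.142     ]
[0.54387066 0.29078809 0.142     ]
```

```bash
python3 -m inch '[{"hand":0.085,"delta_pos":[0.08,-0.3,0.0],"spin":-28},{"hand":0.085,"delta_pos":[0.08,-0.3,0.0],"spin":-28},{"hand":0.085,"delta_pos":[0.08,-0.3,0.0],"spin":-28},{"hand":0.085,"delta_pos":[0.08,-0.3,0.0],"spin":-28},{"hand":0.085,"delta_pos":[0.08,-0.3,0.0],"spin":-28},{"hand":0.085,"delta_pos":[0.08,-0.3,0.0],"spin":-28},{"hand":0.085,"delta_pos":[0.08,-0.3,0.0],"spin":-28},{"hand":0.085,"delta_pos":[0.08,-0.3,0.0],"spin":-28}]'
```

```text
time_s: 1.48
tcp_pos: [0.4007, 0.0037, 0.2818]
tool_rot: [179.9, -0.0, -0.9]
wrist_force: [-1.0, 0.4, -0.1]
width: 0.085
```

Good: the commanded pose tracks what the arm actually reaches. Next I go above the handle.

```bash
python3 -m inch '[{"hand":0.085,"delta_pos":[0.039,-0.287,-0.10],"spin":0},{"hand":0.085,"delta_pos":[0.039,-0.287,-0.10],"spin":0},{"hand":0.085,"delta_pos":[0.039,-0.287,-0.10],"spin":0},{"hand":0.085,"delta_pos":[0.039,-0.287,-0.10],"spin":0},{"hand":0.085,"delta_pos":[0.039,-0.287,-0.10],"spin":0},{"hand":0.085,"delta_pos":[0.039,-0.287,-0.10],"spin":0},{"hand":0.085,"delta_pos":[0.039,-0.287,-0.10],"spin":0},{"hand":0.085,"delta_pos":[0.039,-0.287,-0.10],"spin":0}]'
python3 - <<'E'
from h import *
print(manip.observe()["tcp_pos"]); p=P("wrist"); im=viewer.camera("wrist"); cv2.imwrite("pics/w1.png",im)
print(proj(p,[[.4388,-.3081,.036],[.4394,-.2835,.036],[.444,-.058,.022],[.439,-.258,.036]]).round(0))
E
```

```text
time_s: 2.15
tcp_pos: [0.4389, -0.2835, 0.1796]
tool_rot: [180.0, 0.1, -0.9]
wrist_force: [1.0, 0.2, 0.2]
width: 0.0851
[ 0.43891555 -0.28352772  0.17958418]
[[257. 202.]
 [257. 180.]
 [258. -55.]
 [256. 156.]]
```

View pics/w1.png

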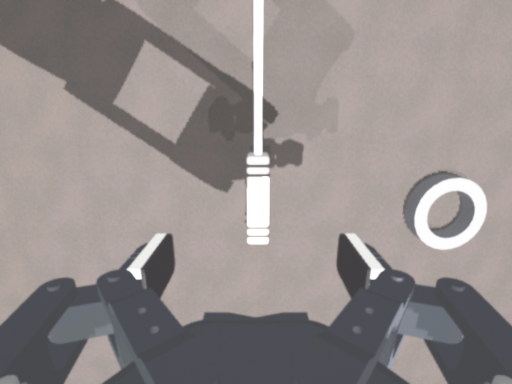

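The handle is centred at (258,199) in the wrist picture, 1 to 3 px from the prediction, and aligned with the jaws. I descend and grip.

```bash
python3 -m inch '[{"hand":0.085,"delta_pos":[0.001,0.001,-0.04],"spin":0},{"hand":0.085,"delta_pos":[0.001,0.001,-0.08],"spin":0},{"hand":0.085,"delta_pos":[0.001,0.001,-0.12],"spin":0},{"hand":0.085,"delta_pos":[0.001,0.001,-0.15],"spin":0},{"hand":0.085,"delta_pos":[0.001,0.001,-0.168],"spin":0},{"hand":0.085,"delta_pos":[0.001,0.001,-0.176],"spin":0},{"hand":0.085,"delta_pos":[0.001,0.001,-0.176],"spin":0},{"hand":0.06,"delta_pos":[0.001,0.001,-0.176],"spin":0}]'
python3 -m inch '[{"hand":0.0,"delta_pos":[0,0,0],"spin":0},{"hand":0.0,"delta_pos":[0,0,0],"spin":0},{"hand":0.0,"delta_pos":[0,0,0],"spin":0},{"hand":0.0,"delta_pos":[0,0,0],"spin":0},{"hand":0.0,"delta_pos":[0,0,0],"spin":0},{"hand":0.0,"delta_pos":[0,0,0],"spin":0},{"hand":0.0,"delta_pos":[0,0,0],"spin":0},{"hand":0.0,"delta_pos":[0,0,0],"spin":0}]'
```

```text
time_s: 2.87
tcp_pos: [0.4409, -0.2783, 0.0066]
tool_rot: [180.0, -0.1, -0.7]
wrist_force: [1.2, -1.3, 0.7]
width: 0.075
time_s: 3.53
tcp_pos: [0.4409, -0.2788, 0.007]
tool_rot: [179.9, -0.1, -0.7]
wrist_force: [-0.2, 1.0, 6.8]
width: 0.0234
```

```bash
python3 -m inch '[{"hand":0.0,"delta_pos":[0,0,0.01],"spin":0},{"hand":0.0,"delta_pos":[0,0,0.03],"spin":0},{"hand":0.0,"delta_pos":[0.0,0,0.06],"spin":0},{"hand":0.0,"delta_pos":[0.03,0.0,0.09],"spin":1},{"hand":0.0,"delta_pos":[0.06,0.02,0.102],"spin":2},{"hand":0.0,"delta_pos":[0.09,0.04,0.102],"spin":3},{"hand":0.0,"delta_pos":[0.11,0.06,0.102],"spin":4},{"hand":0.0,"delta_pos":[0.13,0.08,0.102],"spin":5}]'
python3 -m inch '[{"hand":0.0,"delta_pos":[0.02,0.02,0],"spin":0.2},{"hand":0.0,"delta_pos":[0.035,0.04,0],"spin":0.2},{"hand":0.0,"delta_pos":[0.043,0.06,0],"spin":0.2},{"hand":0.0,"delta_pos":[0.043,0.075,0],"spin":0.2},{"hand":0.0,"delta_pos":[0.043,0.084,0],"spin":0.2},{"hand":0.0,"delta_pos":[0.043,0.084,0],"spin":0.2},{"hand":0.0,"delta_pos":[0.043,0.084,0],"spin":0.2}]'
python3 - <<'E'
from h import *
o=manip.observe(); print(o["tcp_pos"],o["tool_rot"],o["width"])
for n in ("side","top","wrist"): cv2.imwrite(f"pics/{n}2.png",viewer.camera(n))
o=manip.observe(); print(o["tcp_pos"],o["tool_rot"])
t=cv2.imread("pics/top2.png"); s=cv2.imread("pics/side2.png")
crop(t,95,140,335,275,3.3,"pics/t2.png"); crop(s,150,85,390,265,3.3,"pics/s2.png")
E
```

```text
time_s: 4.2
tcp_pos: [0.5713, -0.1974, 0.1086]
tool_rot: [180.0, -0.0, 4.3]
wrist_force: [0.1, -0.8, -1.7]
width: 0.023
time_s: 4.78
tcp_pos: [0.6124, -0.1146, 0.108]
tool_rot: [180.0, 0.0, 4.5]
wrist_force: [0.8, -0.1, -1.7]
width: 0.023
[ 0.61242369 -0.11460226  0.10795194] [1.79971754e+02 4.41885751e-02 4.52756600e+00] 0.02303776897901688
[ 0.61281064 -0.11554043  0.10801989] [1.79977676e+02 1.39763866e-03 4.42021447e+00]
```

View pics/t2.png

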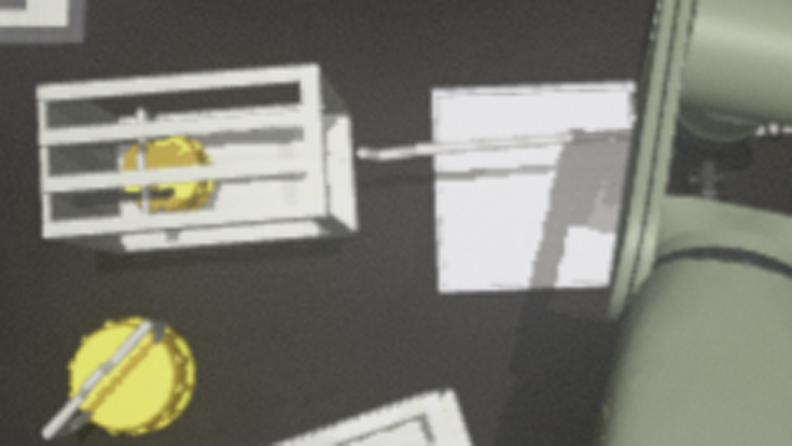

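View pics/s2.png

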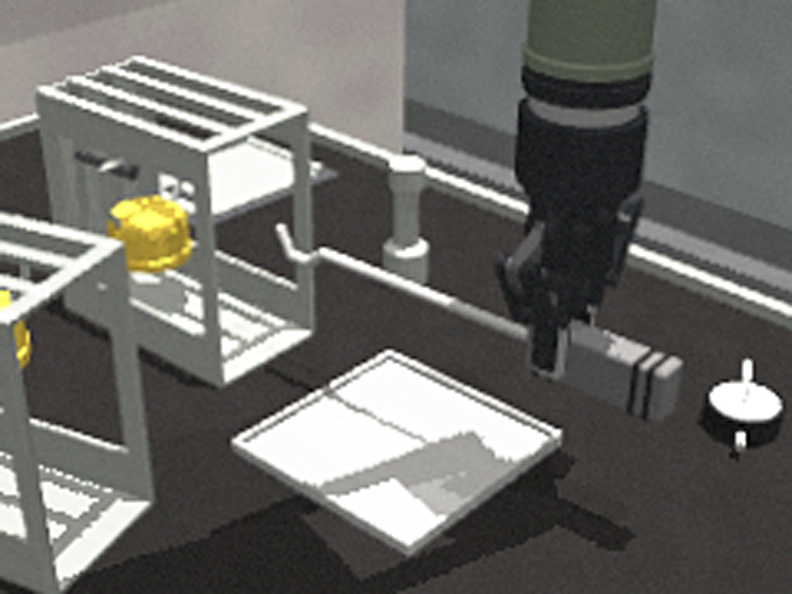

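View pics/wrist2.png

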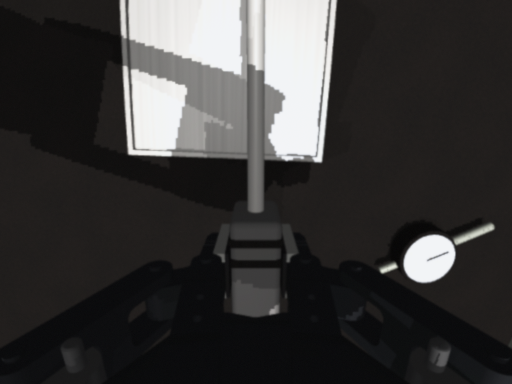

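```bash
cat >> h.py <<'E'
def tri(obs):
    A=np.zeros((3,3));b=np.zeros(3)
    for p,uv in obs:
        o,d=ray(p,uv); d=d/np.linalg.norm(d); M=np.eye(3)-np.outer(d,d); A+=M;b+=M@o
    x=np.linalg.solve(A,b); return x,[ (proj(p,x)[0]-uv).round(1).tolist() for p,uv in obs]
E
python3 - <<'E'
from h import *
pt,ps=P("top"),P("side")
T=lambda u,v:np.array([95+u/3.3,140+v/3.3]); S=lambda u,v:np.array([150+u/3.3,85+v/3.3])
print("tip",tri([(pt,T(361,153)),(ps,S(281,228))]))
tcp=np.array([.6126,-.1150,.108]); a=np.radians(94.5); d=np.array([np.cos(a),np.sin(a),0])
L=lambda x,z: tcp+d*(x-.031)+[0,0,z-.0068]
print("model tip",L(.278,.026),"crook",L(.259,.006))
print("rodpts side", (proj(ps,[L(.278,.026),L(.259,.006),L(.235,.018),L(.1,.018)])-[150,85])*3.3)
print("rodpts top", (proj(pt,[L(.278,.026),L(.259,.006),L(.235,.018),L(.1,.018)])-[95,140])*3.3)
# bar ends in original crops
T1=lambda u,v:np.array([95+u/5,145+v/5])
S1=lambda u,v:np.array([70+u/4.2,90+v/4.2])
b=np.array([.5856,.2523,0]);
for nm,B,y in(("fit",np.array([.5856,.2523,0]),94.5),("top",np.array([.5842,.2523,0]),94.2)):
    a=np.radians(y);ex=np.array([np.cos(a),np.sin(a),0]);ey=np.array([-ex[1],ex[0],0]);z=np.array([0,0,1])
    for xb in(.03,.04,.05):
        pts=[B+ex*xb+ey*s+z*.142 for s in(-.04,.04)]+[B+ex*xb+z*.150]
        print(nm,xb,"top",((proj(pt,pts)-[95,140])*3.3).round(0).tolist(),"side",((proj(ps,pts)-[150,85])*3.3).round(0).tolist())
E
```

```text
tip (array([0.59238711, 0.13182113, 0.12778198]), [[0.2, -0.3], [-0.4, 0.0]])
model tip [0.5932206  0.13123858 0.1272    ] crook [0.59471133 0.11229715 0.1072    ]
rodpts side [[281.18658066 228.68434831]
 [300.54483133 260.02084833]
 [324.08938945 255.11911522]
 [473.72488168 314.47617474]]
rodpts top [[362.60548799 151.10964538]
 [389.64760362 152.50953514]
 [419.55561958 147.97613734]
 [594.73133571 133.88980761]]
fit 0.03 top [[156.0, 110.0], [162.0, 215.0], [157.0, 161.0]] side [[184.0, 145.0], [110.0, 175.0], [147.0, 150.0]]
fit 0.04 top [[143.0, 111.0], [149.0, 216.0], [143.0, 162.0]] side [[176.0, 142.0], [102.0, 172.0], [139.0, 147.0]]
fit 0.05 top [[130.0, 112.0], [135.0, 217.0], [130.0, 163.0]] side [[168.0, 139.0], [94.0, 168.0], [131.0, 144.0]]
top 0.03 top [[157.0, 111.0], [162.0, 217.0], [157.0, 163.0]] side [[183.0, 145.0], [108.0, 175.0], [146.0, 151.0]]
top 0.04 top [[143.0, 112.0], [148.0, 218.0], [143.0, 164.0]] side [[175.0, 143.0], [100.0, 172.0], [138.0, 148.0]]
top 0.05 top [[130.0, 113.0], [135.0, 219.0], [130.0, 165.0]] side [[168.0, 140.0], [93.0, 169.0], [130.0, 145.0]]
```

Run:
```python
from h import *
t=cv2.imread("pics/top2.png"); s=cv2.imread("pics/side2.png")
crop(t,100,155,210,225,7,"pics/t2b.png"); crop(s,155,95,255,165,8,"pics/s2b.png")
```

```text
(no output)
```

View pics/t2b.png

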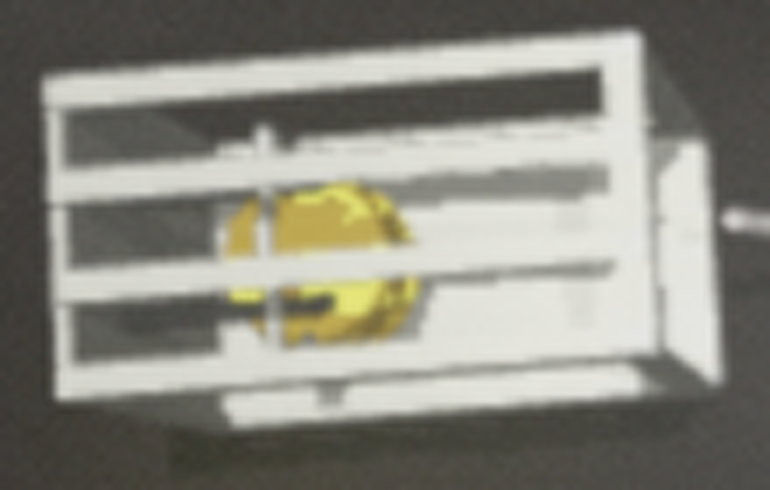

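View pics/s2b.png

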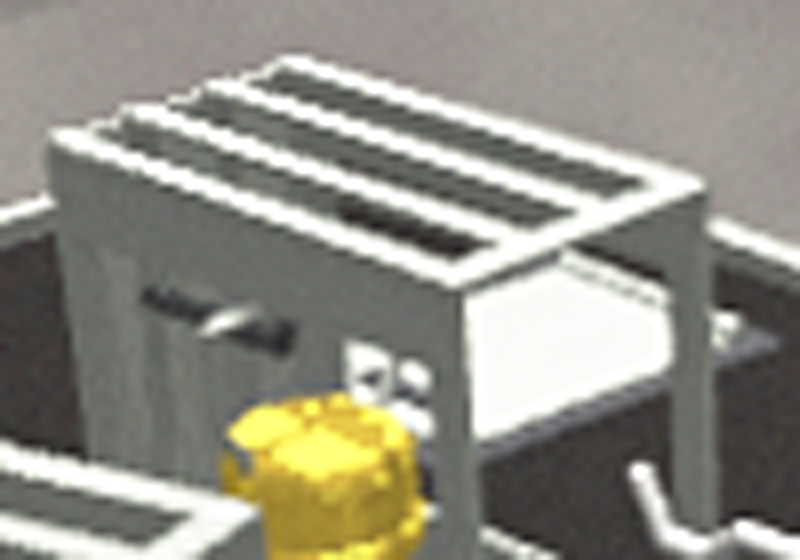

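```bash
python3 -m inch '[{"hand":0.0,"delta_pos":[-0.001,0.02,0],"spin":0},{"hand":0.0,"delta_pos":[-0.002,0.04,0],"spin":0},{"hand":0.0,"delta_pos":[-0.003,0.06,0],"spin":0},{"hand":0.0,"delta_pos":[-0.004,0.08,0],"spin":0},{"hand":0.0,"delta_pos":[-0.005,0.1,0],"spin":0},{"hand":0.0,"delta_pos":[-0.006,0.12,0],"spin":0},{"hand":0.0,"delta_pos":[-0.007,0.135,0],"spin":0},{"hand":0.0,"delta_pos":[-0.007,0.14,0],"spin":0}]'
python3 -m inch '[{"hand":0.0,"delta_pos":[0,0,0],"spin":0},{"hand":0.0,"delta_pos":[0,0,0],"spin":0}]'
python3 - <<'E'
from h import *
o=manip.observe(); print(o["tcp_pos"],o["tool_rot"],o["width"])
for n in ("side","top"): cv2.imwrite(f"pics/{n}3.png",viewer.camera(n))
t=cv2.imread("pics/top3.png"); s=cv2.imread("pics/side3.png")
crop(t,100,150,215,225,6.5,"pics/t3b.png"); crop(s,155,95,275,175,6.6,"pics/s3b.png")
E
```

```text
time_s: 5.6
tcp_pos: [0.606, 0.0268, 0.108]
tool_rot: [-180.0, -0.0, 4.5]
wrist_force: [-0.6, 0.4, -1.7]
width: 0.0229
time_s: 5.77
tcp_pos: [0.6064, 0.0249, 0.1079]
tool_rot: [180.0, -0.0, 4.5]
wrist_force: [0.4, 0.6, -1.6]
width: 0.0232
[0.60637228 0.02485348 0.10791849] [ 1.79959825e+02 -1.03391374e-02  4.49328744e+00] 0.02316510632114395
```

View pics/t3b.png

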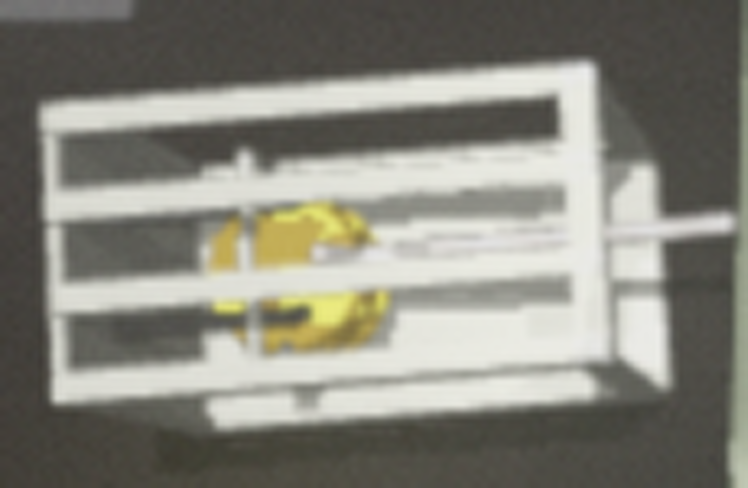

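View pics/s3b.png

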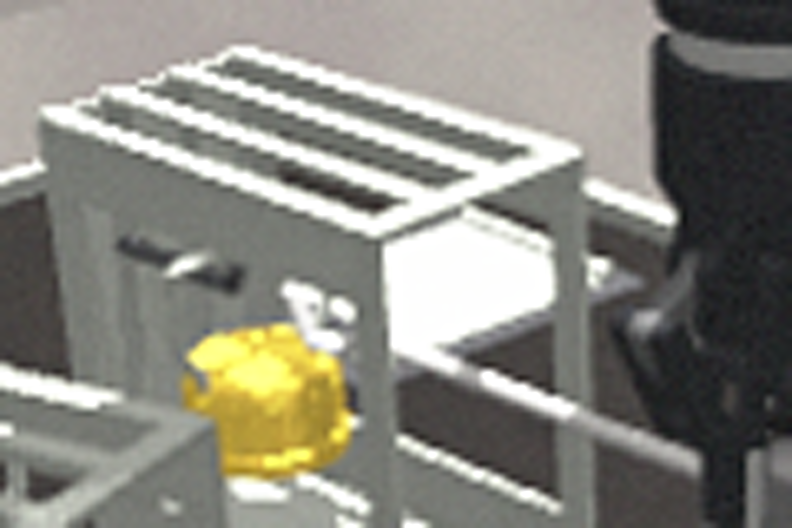

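Run:
```python
from h import *
pt=P("top")
T=lambda u,v:np.array([100+u/6.5,150+v/6.5])
print("tip",onz(pt,T(316,255),.128)); a=onz(pt,T(246,149),.142);b=onz(pt,T(255,355),.142);print(a,b,(a+b)/2)
tcp=np.array([.6064,.0249,.1079]); a=np.radians(94.5); d=np.array([np.cos(a),np.sin(a),0])
L=lambda x,z: tcp+d*(x-.031)+[0,0,z-.0068]
print("model tip",L(.278,.026),"crook",L(.259,.006), (proj(pt,L(.278,.026))-[100,150])*6.5)
```

```text
tip [0.58475408 0.27218515 0.128     ]
[0.62394636 0.29666349 0.142     ] [0.54482412 0.29122919 0.142     ] [0.58438524 0.29394634 0.142     ]
model tip [0.5870206  0.27113858 0.1271    ] crook [0.58851133 0.25219715 0.1071    ] [[319.37388855 249.45734048]]
```

```bash
python3 -m inch '[{"hand":0.0,"delta_pos":[-0.001,0.014,0],"spin":0},{"hand":0.0,"delta_pos":[-0.0015,0.028,0],"spin":0},{"hand":0.0,"delta_pos":[-0.002,0.038,0],"spin":0},{"hand":0.0,"delta_pos":[-0.002,0.041,0],"spin":0},{"hand":0.0,"delta_pos":[-0.002,0.041,0],"spin":0},{"hand":0.0,"delta_pos":[-0.002,0.041,0],"spin":0}]'
python3 - <<'E'
from h import *
o=manip.observe(); print(o["tcp_pos"],o["tool_rot"],o["wrist_force"])
for n in ("side","top"): cv2.imwrite(f"pics/{n}4.png",viewer.camera(n))
t=cv2.imread("pics/top4.png"); s=cv2.imread("pics/side4.png")
crop(t,100,150,215,225,6.5,"pics/t4b.png"); crop(s,155,95,275,175,6.6,"pics/s4b.png")
E
```

```text
time_s: 6.37
tcp_pos: [0.6043, 0.067, 0.1078]
tool_rot: [180.0, -0.0, 4.6]
wrist_force: [-0.1, 0.1, -2.1]
width: 0.0229
[0.60426113 0.06698294 0.10784001] [ 1.79977412e+02 -3.28504971e-03  4.55975359e+00] [-0.11652823  0.06355019 -2.08365654]
```

View pics/t4b.png

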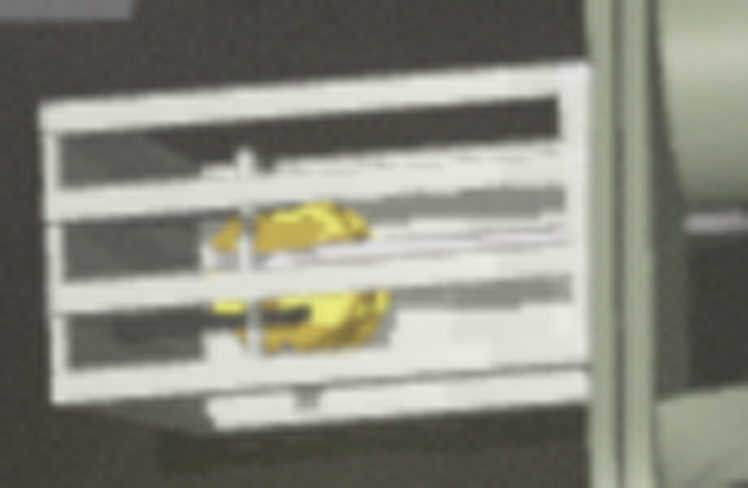

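View pics/s4b.png

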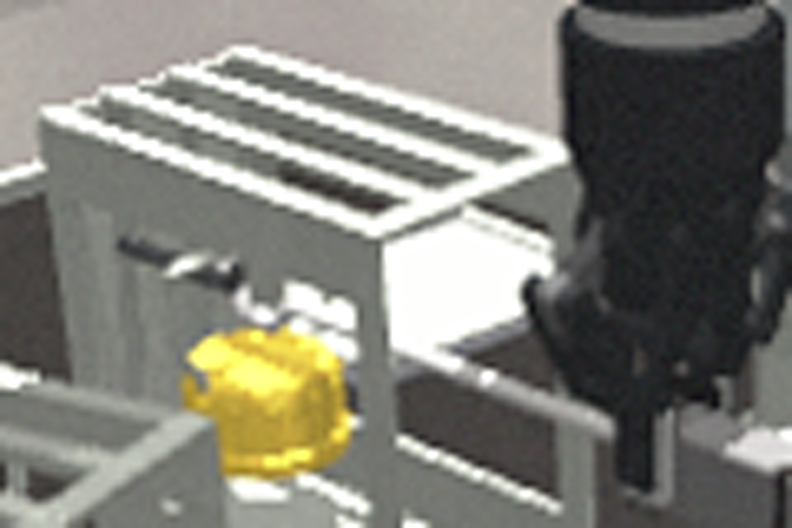

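The rod runs under the bail (top picture, rod at y≈250, bar at x≈250) and its tip is past the bar. I lift gently.

```bash
python3 -m inch '[{"hand":0.0,"delta_pos":[0,0,0.01],"spin":0},{"hand":0.0,"delta_pos":[0,0,0.02],"spin":0},{"hand":0.0,"delta_pos":[0,0,0.028],"spin":0},{"hand":0.0,"delta_pos":[0,0,0.033],"spin":0},{"hand":0.0,"delta_pos":[0,0,0.037],"spin":0},{"hand":0.0,"delta_pos":[0,0,0.041],"spin":0},{"hand":0.0,"delta_pos":[0,0,0.045],"spin":0},{"hand":0.0,"delta_pos":[0,0,0.048],"spin":0}]'
python3 -m inch '[{"hand":0.0,"delta_pos":[0,0,0.003],"spin":0},{"hand":0.0,"delta_pos":[0,0,0.005],"spin":0},{"hand":0.0,"delta_pos":[0,0,0.005],"spin":0},{"hand":0.0,"delta_pos":[0,0,0.005],"spin":0}]'
python3 - <<'E'
from h import *
o=manip.observe(); print(o["tcp_pos"],o["tool_rot"],o["wrist_force"],o["moment"])
for n in ("side","top"): cv2.imwrite(f"pics/{n}5.png",viewer.camera(n))
t=cv2.imread("pics/top5.png"); s=cv2.imread("pics/side5.png")
crop(t,100,150,215,225,6.5,"pics/t5b.png"); crop(s,155,95,275,175,6.6,"pics/s5b.png")
E
```

```text
time_s: 7.13
tcp_pos: [0.6042, 0.0665, 0.1561]
tool_rot: [180.0, 0.0, 4.5]
wrist_force: [-0.9, 1.0, -2.8]
width: 0.0233
time_s: 7.47
tcp_pos: [0.6043, 0.0666, 0.1608]
tool_rot: [180.0, 0.0, 4.5]
wrist_force: [1.0, -0.6, -3.4]
width: 0.0232
[0.60426444 0.0666169  0.1608077 ] [1.79997365e+02 8.34214014e-04 4.49760219e+00] [ 0.95928347 -0.61914624 -3.43172516] [-0.21907123 -0.03214212 -0.00397034]
```

View pics/t5b.png

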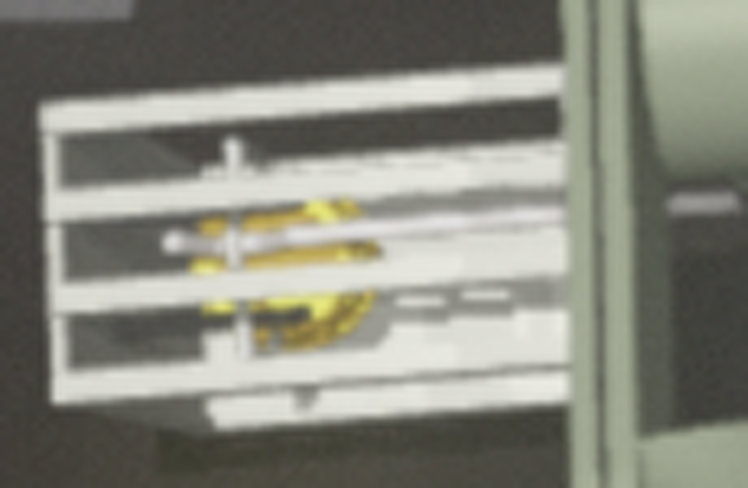

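View pics/s5b.png

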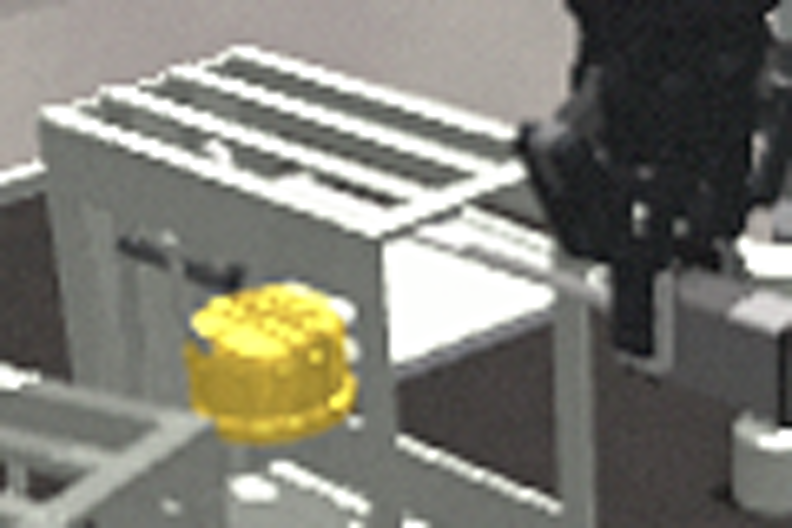

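Lifted: the cap rose about 16 mm, hangs level, and the wrist force changed by about −1.2 N. I draw it out along the bay axis with gentle ramps.

```bash
python3 -m inch '[{"hand":0.0,"delta_pos":[0.0,-0.003,0],"spin":0},{"hand":0.0,"delta_pos":[0.0006,-0.008,0],"spin":0},{"hand":0.0,"delta_pos":[0.0011,-0.014,0],"spin":0},{"hand":0.0,"delta_pos":[0.0017,-0.022,0],"spin":0},{"hand":0.0,"delta_pos":[0.0024,-0.031,0],"spin":0},{"hand":0.0,"delta_pos":[0.0031,-0.040,0],"spin":0},{"hand":0.0,"delta_pos":[0.0038,-0.049,0],"spin":0},{"hand":0.0,"delta_pos":[0.0045,-0.058,0],"spin":0}]'
python3 -m inch '[{"hand":0.0,"delta_pos":[0.0007,-0.009,0],"spin":0},{"hand":0.0,"delta_pos":[0.0014,-0.017,0],"spin":0},{"hand":0.0,"delta_pos":[0.0018,-0.023,0],"spin":0},{"hand":0.0,"delta_pos":[0.0021,-0.027,0],"spin":0},{"hand":0.0,"delta_pos":[0.0022,-0.029,0],"spin":0},{"hand":0.0,"delta_pos":[0.0022,-0.029,0],"spin":0}]'
python3 - <<'E'
from h import *
o=manip.observe(); print(o["tcp_pos"],o["tool_rot"],o["wrist_force"],o["moment"])
for n in ("side","top"): cv2.imwrite(f"pics/{n}6.png",viewer.camera(n))
t=cv2.imread("pics/top6.png"); s=cv2.imread("pics/side6.png")
crop(t,100,150,215,225,6.5,"pics/t6b.png"); crop(s,155,95,275,175,6.6,"pics/s6b.png")
E
```

```text
time_s: 8.23
tcp_pos: [0.6089, 0.0073, 0.1609]
tool_rot: [180.0, -0.0, 4.5]
wrist_force: [-0.2, 0.7, -2.8]
width: 0.0234
time_s: 8.73
tcp_pos: [0.611, -0.0207, 0.1608]
tool_rot: [-180.0, -0.0, 4.5]
wrist_force: [-0.4, -0.6, -3.0]
width: 0.0231
[ 0.61102791 -0.02071155  0.16083909] [-1.79995771e+02 -6.20685024e-03  4.47048924e+00] [-0.39288614 -0.58057982 -3.0446111 ] [-0.23611389 -0.02155692  0.04490102]
```

View pics/t6b.png

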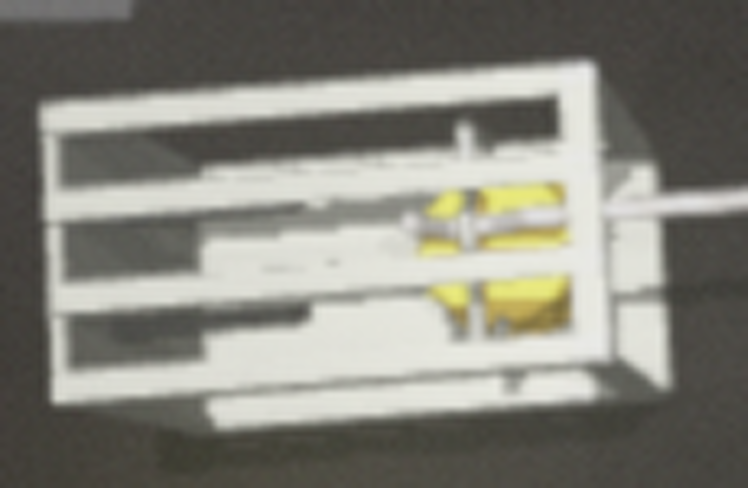

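View pics/s6b.png

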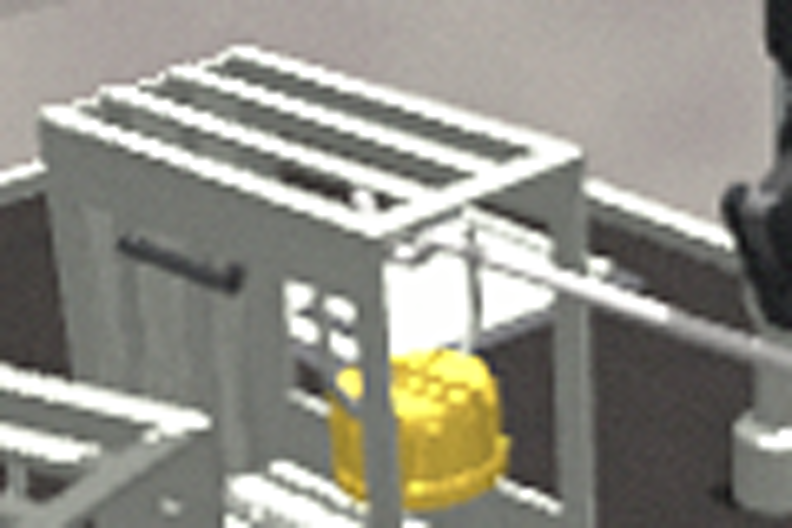

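```bash
python3 -m inch '[{"hand":0.0,"delta_pos":[0.0,-0.003,0],"spin":0},{"hand":0.0,"delta_pos":[0.0006,-0.008,0],"spin":0},{"hand":0.0,"delta_pos":[0.0011,-0.014,0],"spin":0},{"hand":0.0,"delta_pos":[0.0017,-0.022,0],"spin":0},{"hand":0.0,"delta_pos":[0.0025,-0.032,0],"spin":0},{"hand":0.0,"delta_pos":[0.0033,-0.042,0],"spin":0},{"hand":0.0,"delta_pos":[0.004,-0.052,0],"spin":0},{"hand":0.0,"delta_pos":[0.0048,-0.062,0],"spin":0}]'
python3 -m inch '[{"hand":0.0,"delta_pos":[0.0008,-0.010,0],"spin":0},{"hand":0.0,"delta_pos":[0.0016,-0.020,0],"spin":0},{"hand":0.0,"delta_pos":[0.0024,-0.030,0],"spin":0},{"hand":0.0,"delta_pos":[0.003,-0.040,0],"spin":0},{"hand":0.0,"delta_pos":[0.0035,-0.048,0],"spin":0},{"hand":0.0,"delta_pos":[0.004,-0.054,0],"spin":0},{"hand":0.0,"delta_pos":[0.004,-0.056,0],"spin":0},{"hand":0.0,"delta_pos":[0.004,-0.056,0],"spin":0}]'
python3 - <<'E'
from h import *
o=manip.observe(); print(o["tcp_pos"],o["tool_rot"],o["wrist_force"],o["moment"])
for n in ("side","top"): cv2.imwrite(f"pics/{n}7.png",viewer.camera(n))
t=cv2.imread("pics/top7.png"); s=cv2.imread("pics/side7.png")
crop(t,150,150,300,250,5.2,"pics/t7b.png"); crop(s,175,95,325,205,5.2,"pics/s7b.png")
E
```

```text
time_s: 9.5
tcp_pos: [0.6158, -0.0838, 0.1608]
tool_rot: [180.0, -0.0, 4.5]
wrist_force: [-0.0, -0.3, -3.0]
width: 0.023
time_s: 10.17
tcp_pos: [0.6198, -0.1389, 0.1608]
tool_rot: [-180.0, -0.0, 4.5]
wrist_force: [-0.6, -0.2, -2.5]
width: 0.023
[ 0.61980519 -0.13887466  0.16082622] [-1.79992874e+02 -6.49100105e-03  4.45454207e+00] [-0.63434614 -0.16963139 -2.54707365] [-0.28226742 -0.0567916  -0.02559858]
```

View pics/t7b.png

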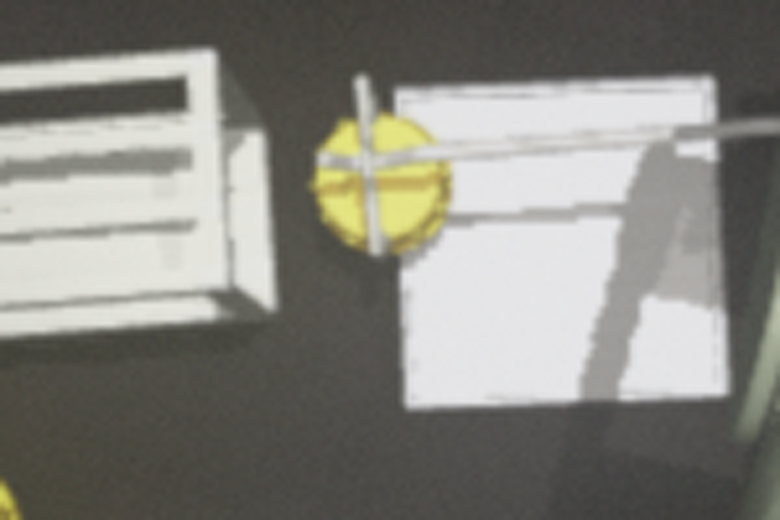

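View pics/s7b.png

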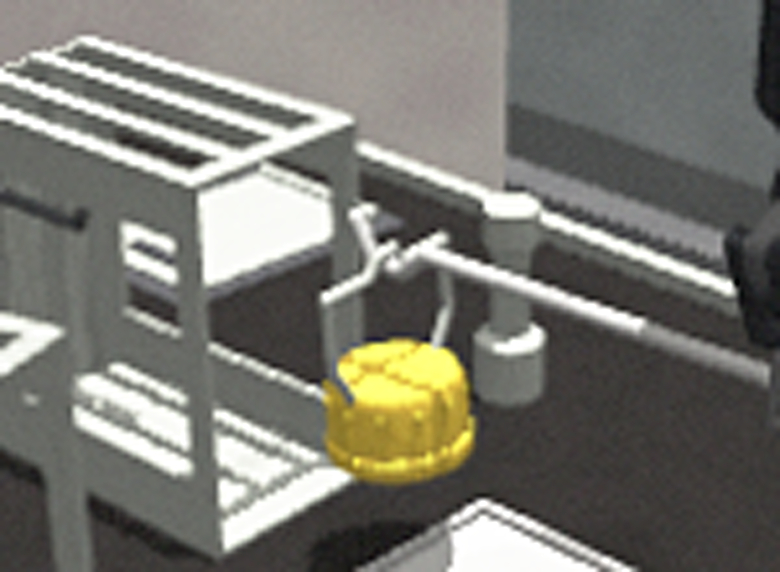

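Run:
```python
from h import *
pt,ps=P("top"),P("side")
T=lambda u,v:np.array([150+u/5.2,150+v/5.2])
a=onz(pt,T(361,75),.159);b=onz(pt,T(376,255),.159);print(a,b,(a+b)/2)
print(onz(pt,T(383,184),.075))
```

```text
[0.64184883 0.09277086 0.159     ] [0.5564077  0.08531501 0.159     ] [0.59912827 0.08904294 0.159     ]
[0.60106056 0.08713764 0.075     ]
```

```bash
python3 -m inch '[{"hand":0.0,"delta_pos":[-0.0007,-0.003,0],"spin":0},{"hand":0.0,"delta_pos":[-0.0018,-0.008,0],"spin":0},{"hand":0.0,"delta_pos":[-0.0033,-0.015,0],"spin":0},{"hand":0.0,"delta_pos":[-0.005,-0.023,0],"spin":0},{"hand":0.0,"delta_pos":[-0.007,-0.032,0],"spin":0},{"hand":0.0,"delta_pos":[-0.009,-0.042,0],"spin":0},{"hand":0.0,"delta_pos":[-0.011,-0.052,0],"spin":0},{"hand":0.0,"delta_pos":[-0.0135,-0.062,0],"spin":0}]'
python3 -m inch '[{"hand":0.0,"delta_pos":[-0.002,-0.009,0],"spin":0},{"hand":0.0,"delta_pos":[-0.0038,-0.017,0],"spin":0},{"hand":0.0,"delta_pos":[-0.005,-0.023,-0.004],"spin":0},{"hand":0.0,"delta_pos":[-0.006,-0.027,-0.009],"spin":0},{"hand":0.0,"delta_pos":[-0.0065,-0.029,-0.015],"spin":0},{"hand":0.0,"delta_pos":[-0.0065,-0.029,-0.021],"spin":0},{"hand":0.0,"delta_pos":[-0.0065,-0.029,-0.027],"spin":0},{"hand":0.0,"delta_pos":[-0.0065,-0.029,-0.032],"spin":0}]'
python3 -m inch '[{"hand":0.0,"delta_pos":[0,0,-0.004],"spin":0},{"hand":0.0,"delta_pos":[0,0,-0.007],"spin":0},{"hand":0.0,"delta_pos":[0,0,-0.008],"spin":0},{"hand":0.0,"delta_pos":[0,0,-0.008],"spin":0},{"hand":0.0,"delta_pos":[0,0,-0.008],"spin":0}]'
python3 - <<'E'
from h import *
o=manip.observe(); print(o["tcp_pos"],o["tool_rot"],o["wrist_force"],o["moment"])
for n in ("side","top"): cv2.imwrite(f"pics/{n}8.png",viewer.camera(n))
t=cv2.imread("pics/top8.png"); s=cv2.imread("pics/side8.png")
crop(t,200,150,350,250,5.2,"pics/t8b.png"); crop(s,200,130,350,240,5.2,"pics/s8b.png")
E
```

```text
time_s: 10.93
tcp_pos: [0.606, -0.2018, 0.1609]
tool_rot: [180.0, -0.0, 4.5]
wrist_force: [-1.2, -0.0, -2.5]
width: 0.0232
time_s: 11.6
tcp_pos: [0.5996, -0.2288, 0.1277]
tool_rot: [-180.0, 0.1, 4.5]
wrist_force: [0.0, -0.4, -3.0]
width: 0.0235
time_s: 12.02
tcp_pos: [0.6, -0.2294, 0.1211]
tool_rot: [180.0, -0.0, 4.5]
wrist_force: [-0.6, -0.2, -2.7]
width: 0.0231
[ 0.60000953 -0.22937918  0.12109708] [ 1.79988761e+02 -3.27737241e-02  4.49881397e+00] [-0.6136279  -0.24017216 -2.68764957] [-0.16429161 -0.01920326  0.01896837]
```

View pics/t8b.png

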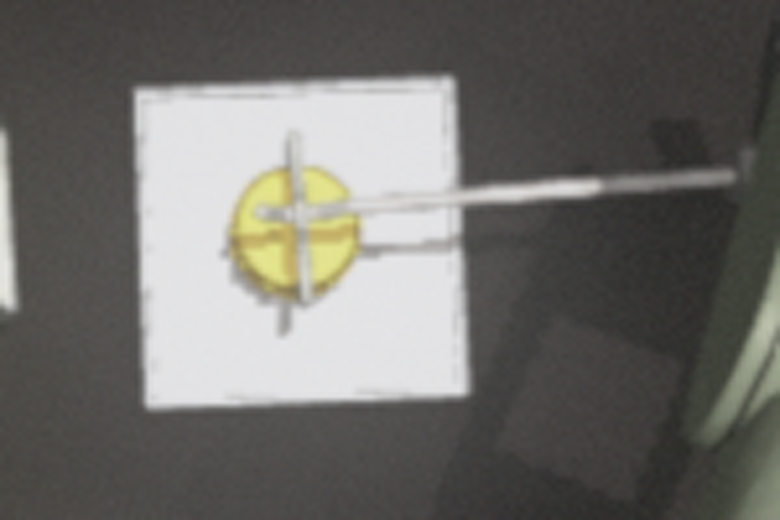

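View pics/s8b.png

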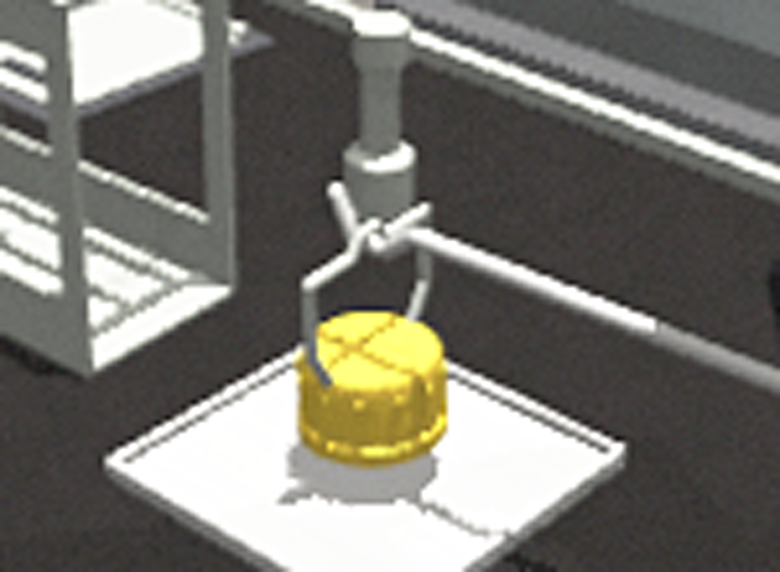

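```bash
python3 -m inch '[{"hand":0.0,"delta_pos":[0,0,-0.003],"spin":0},{"hand":0.0,"delta_pos":[0,0,-0.007],"spin":0},{"hand":0.0,"delta_pos":[0,0,-0.011],"spin":0},{"hand":0.0,"delta_pos":[0,0,-0.015],"spin":0},{"hand":0.0,"delta_pos":[0,0,-0.018],"spin":0},{"hand":0.0,"delta_pos":[0,0,-0.021],"spin":0},{"hand":0.0,"delta_pos":[0,0,-0.024],"spin":0},{"hand":0.0,"delta_pos":[0,0,-0.027],"spin":0}]'
python3 -m inch '[{"hand":0.0,"delta_pos":[0,0,-0.002],"spin":0},{"hand":0.0,"delta_pos":[0,0,-0.006],"spin":0},{"hand":0.0,"delta_pos":[0,0,-0.011],"spin":0},{"hand":0.0,"delta_pos":[0,0,-0.016],"spin":0},{"hand":0.0,"delta_pos":[0,0,-0.021],"spin":0},{"hand":0.0,"delta_pos":[0,0,-0.025],"spin":0},{"hand":0.0,"delta_pos":[0,0,-0.028],"spin":0},{"hand":0.0,"delta_pos":[0,0,-0.028],"spin":0}]'
python3 - <<'E'
from h import *
o=manip.observe(); print(o["tcp_pos"],o["tool_rot"],o["wrist_force"],o["moment"])
for n in ("side","top"): cv2.imwrite(f"pics/{n}9.png",viewer.camera(n))
t=cv2.imread("pics/top9.png"); s=cv2.imread("pics/side9.png")
crop(t,200,150,350,250,5.2,"pics/t9b.png"); crop(s,200,130,350,240,5.2,"pics/s9b.png")
E
```

```text
time_s: 12.78
tcp_pos: [0.5999, -0.2294, 0.0937]
tool_rot: [-180.0, -0.0, 4.5]
wrist_force: [0.5, -0.4, -1.8]
width: 0.0232
time_s: 13.45
tcp_pos: [0.5993, -0.2292, 0.0649]
tool_rot: [-180.0, 0.1, 4.5]
wrist_force: [0.5, 0.1, -2.5]
width: 0.023
[ 0.59933395 -0.22922124  0.06492652] [-1.79959611e+02  7.49211458e-02  4.48957708e+00] [ 0.50334772  0.12168458 -2.53132372] [ 0.04990844 -0.00430969 -0.03128455]
```

View pics/t9b.png

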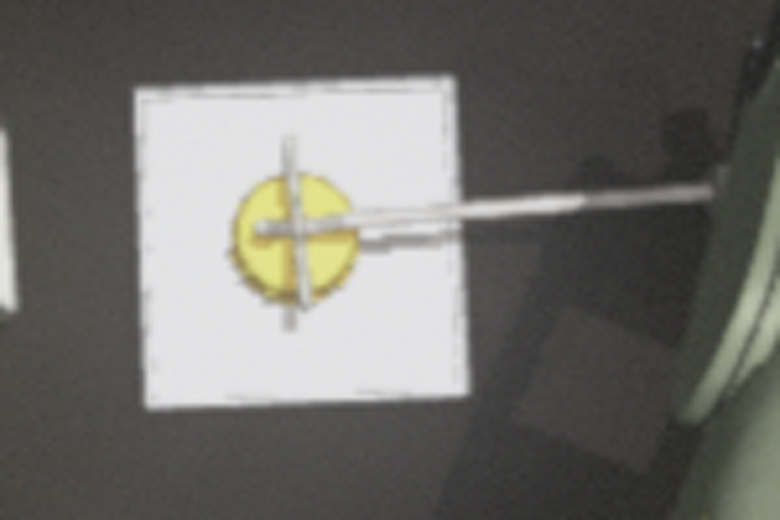

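View pics/s9b.png

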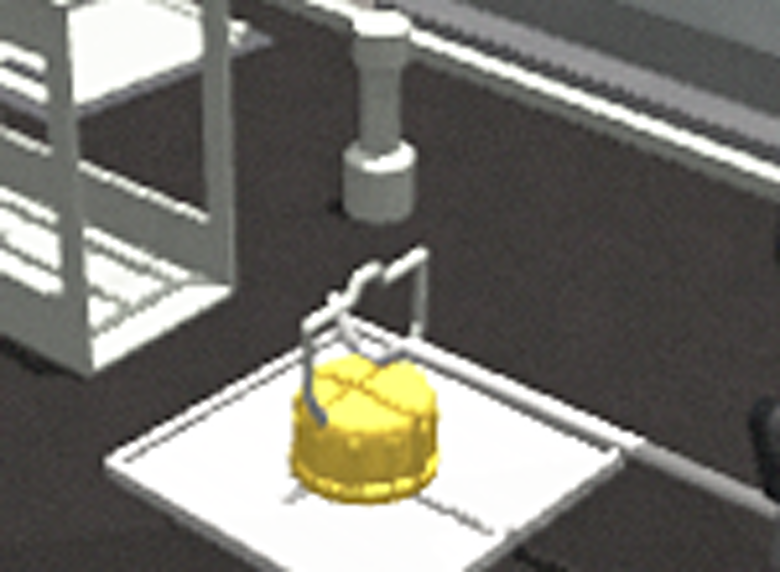

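Run:
```python
from h import *
ps=P("side")
tcp=np.array([.5993,-.2292,.0649]); a=np.radians(94.8); d=np.array([np.cos(a),np.sin(a),0])
L=lambda x,z: tcp+d*(x-.031)+[0,0,z-.0068]
print(((proj(ps,[L(.278,.028),L(.259,.006),L(.15,.018),L(.1,.018)])-[200,130])*5.2).round(0))
```

```text
[[333. 299.]
 [366. 356.]
 [572. 423.]
 [677. 468.]]
```

```bash
python3 -m inch '[{"hand":0.0,"delta_pos":[0.0003,-0.004,0],"spin":0},{"hand":0.0,"delta_pos":[0.001,-0.012,0],"spin":0},{"hand":0.0,"delta_pos":[0.0017,-0.022,0],"spin":0},{"hand":0.0,"delta_pos":[0.0027,-0.034,0],"spin":0},{"hand":0.0,"delta_pos":[0.0036,-0.046,0],"spin":0},{"hand":0.0,"delta_pos":[0.0046,-0.060,0],"spin":0},{"hand":0.0,"delta_pos":[0.0057,-0.074,0],"spin":0},{"hand":0.0,"delta_pos":[0.0065,-0.084,0],"spin":0}]'
python3 - <<'E'
from h import *
o=manip.observe(); print(o["tcp_pos"],o["tool_rot"],o["wrist_force"],o["moment"])
for n in ("side","top"): cv2.imwrite(f"pics/{n}10.png",viewer.camera(n))
t=cv2.imread("pics/top10.png"); s=cv2.imread("pics/side10.png")
v=np.vstack([cv2.resize(t[150:250,200:400],None,fx=3,fy=3),cv2.resize(s[130:230,200:400],None,fx=3,fy=3)]); cv2.imwrite("pics/v10.png",v)
E
```

```text
time_s: 14.22
tcp_pos: [0.6063, -0.3159, 0.0658]
tool_rot: [180.0, -0.0, 4.4]
wrist_force: [0.1, -0.2, -1.4]
width: 0.0232
[ 0.60632753 -0.31589908  0.06582864] [ 1.79958362e+02 -2.49274526e-02  4.42524670e+00] [ 0.09520379 -0.22652635 -1.41115069] [-0.05138473 -0.03427045 -0.06235605]
```

View pics/v10.png

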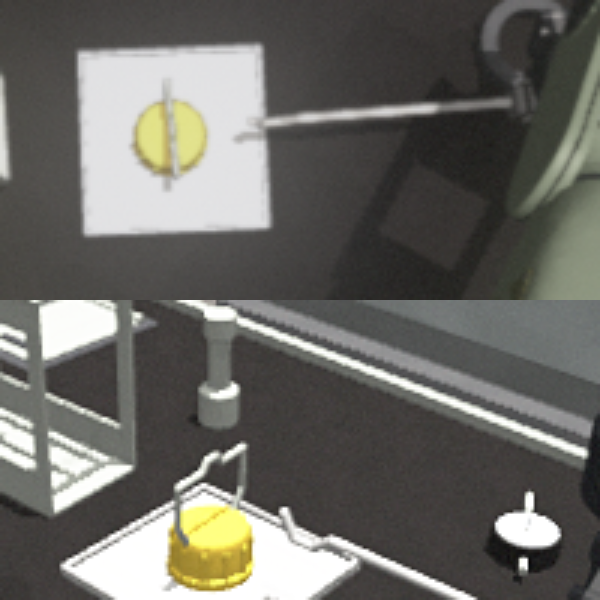

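Unhooked: the cap stands upright in the tray and the rod is clear. I carry the rod back to its original spot on the mat.

```bash
python3 -m inch '[{"hand":0.0,"delta_pos":[-0.01,0.0,0],"spin":0},{"hand":0.0,"delta_pos":[-0.035,0.004,0],"spin":-1},{"hand":0.0,"delta_pos":[-0.065,0.01,0],"spin":-2},{"hand":0.0,"delta_pos":[-0.095,0.018,0],"spin":-3},{"hand":0.0,"delta_pos":[-0.125,0.025,0],"spin":-4},{"hand":0.0,"delta_pos":[-0.15,0.032,0],"spin":-5},{"hand":0.0,"delta_pos":[-0.163,0.035,0],"spin":-5.2},{"hand":0.0,"delta_pos":[-0.165,0.035,0],"spin":-5.2}]'
python3 -m inch '[{"hand":0.0,"delta_pos":[0,0,-0.01],"spin":0},{"hand":0.0,"delta_pos":[0,0,-0.025],"spin":0},{"hand":0.0,"delta_pos":[0,0,-0.04],"spin":0},{"hand":0.0,"delta_pos":[0,0,-0.048],"spin":0},{"hand":0.0,"delta_pos":[0,0,-0.052],"spin":0},{"hand":0.0,"delta_pos":[0,0,-0.055],"spin":0},{"hand":0.0,"delta_pos":[0,0,-0.0565],"spin":0},{"hand":0.0,"delta_pos":[0,0,-0.0565],"spin":0}]'
python3 - <<'E'
from h import *
o=manip.observe(); print(o["tcp_pos"],o["tool_rot"],o["wrist_force"],o["moment"])
E
```

```text
time_s: 14.98
tcp_pos: [0.4373, -0.2761, 0.0659]
tool_rot: [-179.9, 0.2, -0.7]
wrist_force: [-0.4, -0.3, -2.4]
width: 0.0231
time_s: 15.65
tcp_pos: [0.4417, -0.2786, 0.0094]
tool_rot: [180.0, -0.0, -0.7]
wrist_force: [0.9, 0.5, -2.4]
width: 0.0232
[ 0.44173207 -0.27855998  0.00937113] [ 1.79986009e+02 -2.94593505e-02 -6.97321145e-01] [ 0.94198989  0.47684443 -2.42804099] [ 0.02536945 -0.08221536 -0.01098441]
```

```bash
python3 -m inch '[{"hand":0.0,"delta_pos":[0,0,-0.0015],"spin":0},{"hand":0.0,"delta_pos":[0,0,-0.002],"spin":0},{"hand":0.0,"delta_pos":[0,0,-0.002],"spin":0}]'
python3 -m inch '[{"hand":0.03,"delta_pos":[0,0,0],"spin":0},{"hand":0.04,"delta_pos":[0,0,0],"spin":0},{"hand":0.06,"delta_pos":[0,0,0],"spin":0},{"hand":0.08,"delta_pos":[0,0,0],"spin":0},{"hand":0.085,"delta_pos":[0,0,0],"spin":0},{"hand":0.085,"delta_pos":[0,0,0],"spin":0},{"hand":0.085,"delta_pos":[0,0,0.005],"spin":0},{"hand":0.085,"delta_pos":[0,0,0.01],"spin":0}]'
python3 -m inch '[{"hand":0.085,"delta_pos":[0,0,0.02],"spin":0},{"hand":0.085,"delta_pos":[0,0,0.04],"spin":0},{"hand":0.085,"delta_pos":[0,0,0.08],"spin":0},{"hand":0.085,"delta_pos":[0,0,0.12],"spin":0},{"hand":0.085,"delta_pos":[0,0,0.16],"spin":0},{"hand":0.085,"delta_pos":[-0.03,-0.03,0.19],"spin":0},{"hand":0.085,"delta_pos":[-0.06,-0.07,0.2],"spin":0},{"hand":0.085,"delta_pos":[-0.08,-0.1,0.2],"spin":0}]'
python3 - <<'E'
from h import *
for n in ("side","top","wrist"): cv2.imwrite(f"pics/{n}11.png",viewer.camera(n))
t=cv2.imread("pics/top11.png"); s=cv2.imread("pics/side11.png")
v=np.vstack([cv2.resize(t[80:270,170:410],None,fx=2.4,fy=1.55*1.55)[:300],cv2.resize(s[130:350,190:450],None,fx=1.35,fy=1.35)[:, :].copy() if False else cv2.resize(s[130:350,180:420],(576,300))]); 
cv2.imwrite("pics/t11.png",cv2.resize(t[80:270,170:410],None,fx=3,fy=3)); cv2.imwrite("pics/s11.png",cv2.resize(s[130:350,170:450],None,fx=2.7,fy=2.7))
print(manip.observe()["time_s"])
E
```

```text
time_s: 15.9
tcp_pos: [0.4415, -0.2785, 0.0077]
tool_rot: [180.0, -0.0, -0.7]
wrist_force: [0.6, -0.9, -1.5]
width: 0.0233
time_s: 16.57
tcp_pos: [0.4411, -0.2783, 0.0176]
tool_rot: [-180.0, 0.0, -0.7]
wrist_force: [0.4, -0.6, 0.2]
width: 0.0849
time_s: 17.23
tcp_pos: [0.3688, -0.369, 0.2202]
tool_rot: [179.7, -0.3, -0.5]
wrist_force: [0.8, -1.2, -0.1]
width: 0.0851
17.3833
```

View pics/t11.png

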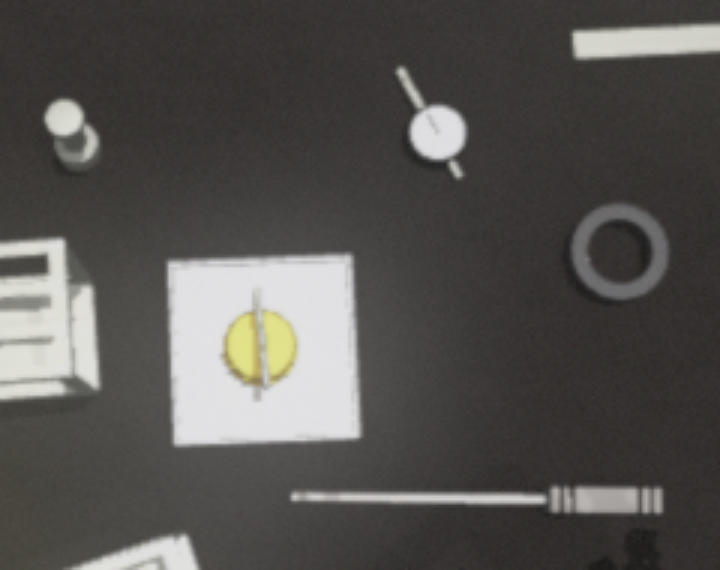

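View pics/s11.png

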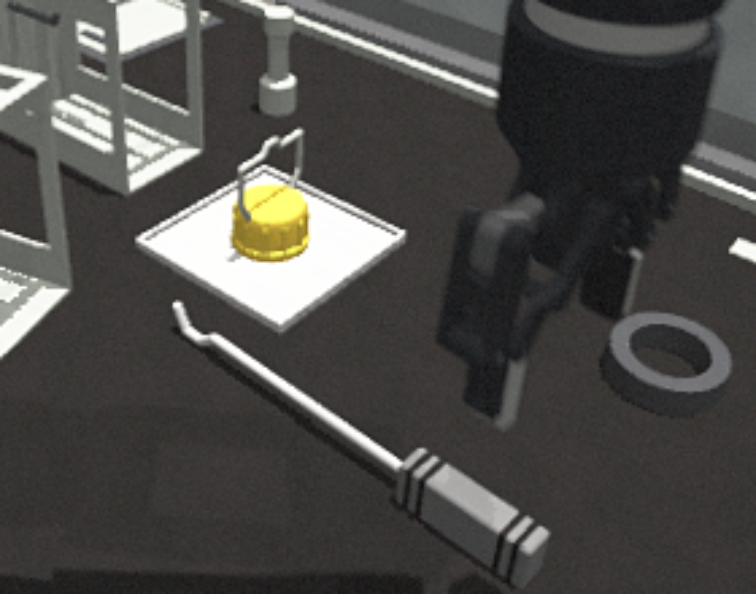

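The cap stands upright near the tray centre (crop (260,346)). The rod lies flat on the mat and clear of everything, and the bystanders haven't moved. I'm letting the arm settle before handing in.

```bash
python3 -m inch '[{"hand":0.085,"delta_pos":[0,0,0],"spin":0},{"hand":0.085,"delta_pos":[0,0,0],"spin":0},{"hand":0.085,"delta_pos":[0,0,0],"spin":0},{"hand":0.085,"delta_pos":[0,0,0],"spin":0}]'; python3 -c "
from workcell import manip
print(manip.sign_off())"
```

```text
time_s: 17.72
tcp_pos: [0.3692, -0.367, 0.2159]
tool_rot: [-180.0, 0.0, -0.6]
wrist_force: [0.0, 0.6, 0.1]
width: 0.0852
the job is handed in; nothing more can be done
None
```

I gripped the rod by its handle, lifted the smaller cap off the prongs in the far bay, and drew it out hanging on the rod. I then stood the cap in the tray, unhooked the rod, and laid it back where it started on the mat. The job was handed in at about 17.7 s; the sign-off gave no verdict.

The last side and top pictures show:
- **Cap:** upright, within a few mm of the tray centre.
- **Rod:** flat on the mat, about 5 cm clear of the tray.
- **Ring gauge, plug gauge and dial indicator:** no visible movement.

**Disagreements:** the two cameras differed by up to about 5 mm on the bay's position. The rod tip also sat about 2 mm to the side of where the model put it. I used the top picture's offsets for the hooking, and no check failed.

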